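# Dock a relay module in the test fixture

## Task

Slide the grey relay module along the bench into the test dock, without picking it up: flush against the aluminium fence and fully home against the black contact block, orange-marked end first. Then push the red latch arm fully closed behind it so that it is locked in. Leave everything else on the bench where it is.

Things in the scene. Friction and masses are not known exactly. Their poses are not given: they have to be found in the camera images.
- module: Loose grey relay module lying on the bench, about 0.35 kg: 90 mm (its x) by 105 mm (its y), 44 mm high, with a 45 mm wide ridge along y in the middle rising to 58 mm. Origin: centre of its underside. Its -y end is the contact end, marked by an orange band across the ridge; it starts turned within 25 degrees of facing the contact block. Green terminals along both long edges.
- dock: Test dock screwed to the bench. Origin at bench level in the inner corner where fence and contact block meet; z up, +x away from the robot through the fence, +y along the fence away from the contact block. Module home: its origin at dock x = -45, y = 52.5 mm, its axes parallel to the dock's.
- fence_face (a point): Point on the fence face at bench level, dock x = 0, y = 200 mm. The aluminium fence is a straight bar with its face on the dock's plane x = 0, facing the robot, from y = -40 to 430 mm, 25 mm high, 20 mm thick.
- contact_face (a point): Middle of the contact block's face, 22 mm above the bench (dock x = -45, y = 0). The black block faces +y, reaches from dock x = -105 to 5 mm, is 40 mm high and 34 mm thick, with an orange strip on top; its brass pins enter the module's socket and do not hold it off.
- guide (a point): Low aluminium guide opposite the fence; this point is on its inner face at bench level, dock x = -94, y = 27 mm. It runs from y = 0 to 55 mm, then a lead-in flares away from the fence up to y = 77 mm; 20 mm high, 18 mm thick. The pocket is thus 94 mm wide for the 90 mm module.
- latch (a joint): Swing of the latch arm about its upright pivot, rad: 0 = closed on its stop (arm along dock +x, behind the docked module, 3.5 mm to spare), growing counter-clockwise from above to 2.3. It starts open at 1.6 to 2.1: the arm points along dock +y or a little back towards the robot, clear of the module's way along the fence. Light friction (about 1 N at the knob); it stays where left.
- module_bus (a point): Middle of the module's contact end face, 22 mm above its underside.
- latch_pivot (a point): Axis of the latch pivot, 18 mm above the bench (dock x = -114, y = 113.5 mm). The post is 24 mm in diameter at the foot, 20 mm above, and 26 mm high. The red arm is a bar 10 mm thick, reaching 78 mm from the axis, from 13.5 to 23.5 mm above the bench.
- latch_knob (a point): Centre of the black upright knob on the latch arm, 68 mm from the pivot axis, 45 mm above the bench; the knob is 18 mm in diameter, from 32 to 58 mm above the bench, on a thin stem.
- cube_relay: Bystander: clear plug-in relay 28 x 21.5 x 36 mm high, standing. Origin: centre of underside.
- solder_spool: Bystander: solder spool with blue flanges, 56 mm diameter, 40 mm high, standing. Origin: centre of underside.
- tape_roll: Bystander: yellow tape roll lying flat, 60 mm diameter, 19 mm high. Origin: centre of underside.
- screwdriver: Bystander: red-handled screwdriver lying behind the fence, 170 mm long along its x. Origin: about the middle, on its underside.
- multimeter: Bystander: blue multimeter lying face up, 180 (its x) x 86 x 46 mm high. Origin: centre of underside.
- contact_spray: Bystander: spray can 52 mm diameter, 150 mm high, standing. Origin: centre of underside.
- parts_tray: Bystander: blue open tray 100 (its x) x 150 x 30 mm. Origin: centre of underside.
Not all that is in view belongs to the job. What is meant by the module is not blue, and is the smaller of those in its own colour.

How it is judged:
At the end, for the whole second after the job is handed in: The module lies flat in the pocket with its orange-marked end within 4 mm of the contact block, its long side within 5 mm of the fence and parallel to it within 0.06 rad, at rest, and the latch is closed to within 0.08 rad of its stop (y of module_bus in the frame of dock between -0.003 and 0.004 m and x of module_bus in the frame of dock between -0.05 and -0.042 m and angle between the x axis of module and the x axis of dock, either way round below 0.06 rad and angle between module's own z axis and vertical below 0.06 rad and height (world z) of module below 0.003 m and value of joint latch below 0.08 rad and linear speed of module below 0.01 m/s); the robot touches nothing.
It fails at once if the module is picked up or tipped (its underside more than 10 mm above the bench or tilted by more than 0.25 rad) (height (world z) of module above 0.01 m or angle between module's own z axis and vertical above 0.25 rad).
It fails at once if another thing on the bench is moved by more than 15 mm (distance of any of cube_relay, solder_spool, tape_roll, screwdriver, multimeter, contact_spray, parts_tray from where it was at the start of the episode above 0.015 m).
It also fails if it takes over 64 s, if anything falls off the work surface, if the arm or the gripper's body presses on something with over 40 N, if the wrist force passes 120 N, or if a joint passes its speed limit or range.

## Robot

A 6-joint arm with a two-finger parallel gripper is mounted at the origin on the work surface. World frame = base frame: x ahead of the robot, y to its left, z up, the work surface at z = 0. Lengths are in m, angles in rad, forces in N, time in s.
With the tool pointing down it reaches from about 0.35 to 0.95 m from the base axis. Payload 17.4 kg.
Tool frame: the origin (TCP) lies between the finger pads; the fingertips stand 22 mm ahead of it and the grasp point (between the pads) lies 3 mm ahead of it; y points along the fingers, z is the direction in which the jaws open and shut, and the axes are right-handed (so a half turn about y gives the same grasp; the last joint's range is limited). The gripper opens to 93 mm and grips with 3 to 60 N. Pads are 15 mm wide; open, the fingers measure 128 mm over their backs; the gripper's body (75 mm by 188 mm) begins 65 mm behind the grasp point.
Start: joints at [1.223, 0.116, 1.442, -0, 1.584, -0.038], TCP at [0.206, 0.643, 0.241] pointing down, gripper open.
Joint ranges: [-2.83, 2.83], [-0.83, 2.19], [0.07, 2.5], [-1.14, 4.28], [0.01, 3], [-2.97, 2.97]. Speed limits (rad/s): [1.89, 1.89, 2.22, 3.14, 3.14, 3.14].

## Interface

Orientations are given as [roll, pitch, yaw] about the fixed x, y, z axes, in that order (R = Rz(yaw) Ry(pitch) Rx(roll)).
In Python, from bench import * gives the robot as it stands.
- The arm moves only by the tool jog_arm, never from a script. Its argument "moves" is text: rows parted by semicolons, each of 4 numbers parted by spaces: the shift along the tool's x, y, z in mm, then the turn about the tool's y in rad. A call has 1 to 10 rows; each row shifts and turns the commanded pose from where the row before left it, along the tool's axes as they then stand; what a row does not reach is not made up. A row lasts 1/10 s, in which the tool goes at most 50 mm and 8.59 degrees, less where a joint would pass 70% of its speed; a pose out of reach is approached as far as the arm can. A call with a gripper value outside its range is refused whole. "grip" is the closure in counts, from 0 (fully open) to 255 (shut), set as the call begins (left out, the last holds). The fingers move at their own pace and stop on an object; the grip force is fixed at half the most. Time passes only in rows, so rows that do not move let the fingers close. It gives the time, the measured TCP pose, the force and the opening at its end, in the units of the state.
- get_obs(): the state, without advancing time (a new reading comes with each control period).
- capture(name): name is "side" or "top" or "wrist"; returns the picture (400x640x3 uint8, blue, green, red); there is no depth.
- camera_model(name): a dict with "fov_y" (degrees; the focal length in pixels is half the picture's height over the tangent of half this angle, whatever the lens; pixels are square), "cx", "cy" (the principal point, pixels), "dist" ([k1, k2, p1, p2, k3] as OpenCV has them; the pictures are not rectified), "world_from_camera" (4x4, takes a point from camera to world coordinates); the wrist camera has in their place "hand_eye" (4x4, takes a point from camera to tool coordinates, whose origin is the TCP and whose axes are the tool frame's). Camera axes: x right, y down, z forward; pixel columns grow to the right and rows downward; lengths in m; the calibration is good to about 2 mm. A picture is of the moment at which its call begins: read the wrist's pose just before it. camera_model takes no time and is no camera call.
- job_done(): hands the job in, once; it reports no verdict.
The state is a dict: "time_s": time; "joint_positions": joint angles; "qvel": joint speeds; "tau": joint torques, N m; "tool_pos": TCP position; "eef_rot": TCP orientation; "wrist_force": force on the tool from outside, world axes, zero at the start; "moment": the same for the moment, N m; "grip_width": opening from 0.0 (shut) to 1.0 (fully open).
Only numpy, scipy, OpenCV 4.12 (cv2) and the standard library are available. Lean on these libraries where they do the work, as an engineer would, in place of code of your own. Each camera call takes 0.05 s, during which the arm holds its last target. There are 200 camera calls.

## Working session

There is one attempt and no reset: what is moved stays moved. The work goes in short steps, Python scripts to look and compute and a tool call to move; the robot and the scene stay as the last step left them, time stands still between calls to the robot, and variables do not carry over. Pictures are saved under pics/ and viewed, about 8 in all and at most 12, crops included, and the job is handed in when it is done.

Besides the shell and the picture viewer there is one more tool, called after "Emit:" as name(argument=value, ...), one argument or row to a line, values as JSON. jog_arm: Moves the arm, as the interface text tells. Its arguments: {"type":"object","properties":{"moves":{"type":"string"},"grip":{"type":"number"}},"required":["moves"]}

```bash
mkdir -p pics; ls; python3 - <<'E'
from bench import *
import cv2
for n in("top","side"):
    cv2.imwrite(f"pics/{n}0.png",capture(n)); m=camera_model(n); print(n,m)
print(camera_model("wrist")); print(get_obs())
E
```

```text
pics
top {'fov_y': 56.49344923684913, 'cx': 317.0017158486248, 'cy': 208.12158902579142, 'dist': array([0.00366635, 0.        , 0.        , 0.        , 0.        ]), 'world_from_camera': array([[ 0.04377989, -0.97679284,  0.20966418,  0.27836026],
       [-0.9990296 , -0.04381588,  0.00447557,  0.01179258],
       [ 0.00481491, -0.20965666, -0.97776321,  1.28880649],
       [ 0.        ,  0.        ,  0.        ,  1.        ]])}
side {'fov_y': 45.61132924174453, 'cx': 316.1875425659202, 'cy': 194.57332218269593, 'dist': array([-0.00636173,  0.        ,  0.        ,  0.        ,  0.        ]), 'world_from_camera': array([[ 0.92112026, -0.26685318,  0.28341991,  0.17968897],
       [-0.38927575, -0.62888293,  0.67303094, -0.88310377],
       [-0.0013625 , -0.73027094, -0.68315628,  0.98889564],
       [ 0.        ,  0.        ,  0.        ,  1.        ]])}
{'fov_y': 71.29670242119435, 'cx': 322.67210142512346, 'cy': 201.65092330981386, 'dist': array([-0.04189829,  0.        ,  0.        ,  0.        ,  0.        ]), 'hand_eye': array([[-1.88515231e-04,  9.65618654e-01,  2.59962650e-01,
[... 270 characters left out ...]
00000e+00]])}
{'time_s': 0.1, 'joint_positions': array([ 1.22318688e+00,  1.16423274e-01,  1.44218203e+00, -2.12237470e-05,
        1.58395704e+00, -3.77730216e-02]), 'qvel': array([ 1.91052275e-03, -1.39444125e-03, -5.68097691e-04, -1.27325115e-03,
       -1.58500083e-03,  6.27540100e-05]), 'tau': array([ 1.42040539e-03, -7.22881007e+01, -6.23864579e+01,  7.80484616e-02,
        2.25714158e-02, -5.30907823e-05]), 'tool_pos': array([0.20575684, 0.64272346, 0.23999913]), 'eef_rot': array([-1.57176613e+00,  1.54124877e-05, -3.09836702e-01]), 'wrist_force': array([-0.21304715,  0.59228362,  0.29064124]), 'moment': array([-0.00873623,  0.010904  ,  0.01257064]), 'grip_width': 0.9987817078170655}
```

View pics/top0.png

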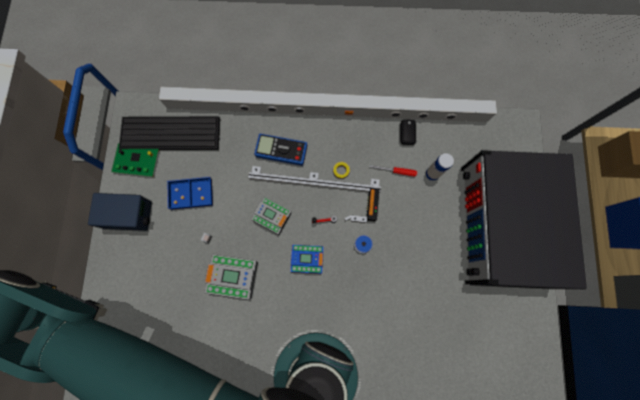

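View pics/side0.png

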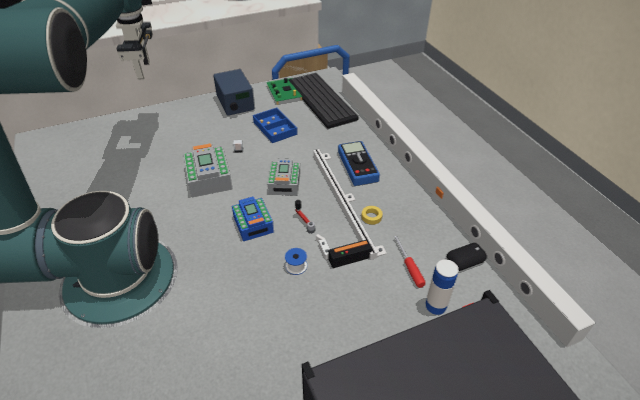

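The top view shows the small grey module at (271,216) with its orange end to the right. The fence runs from (250,175) to (380,188), the contact block is at (373,204), and the latch pivot is at (333,220) with its knob at (314,220). The large grey module at (231,278) and the blue one at (307,259) are decoys.

```bash
python3 - <<'E'
import cv2
i=cv2.imread("pics/top0.png")[160:270,240:400]
cv2.imwrite("pics/topc.png",cv2.resize(i,None,fx=5,fy=5,interpolation=cv2.INTER_CUBIC))
i=cv2.imread("pics/side0.png")[140:280,220:400]
cv2.imwrite("pics/sidec.png",cv2.resize(i,None,fx=4,fy=4,interpolation=cv2.INTER_CUBIC))
E
```

```text
(no output)
```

View pics/topc.png

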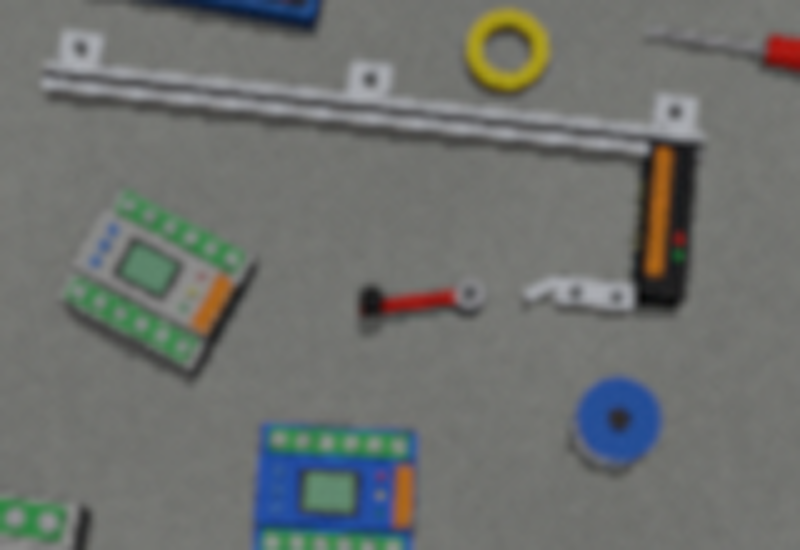

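View pics/sidec.png

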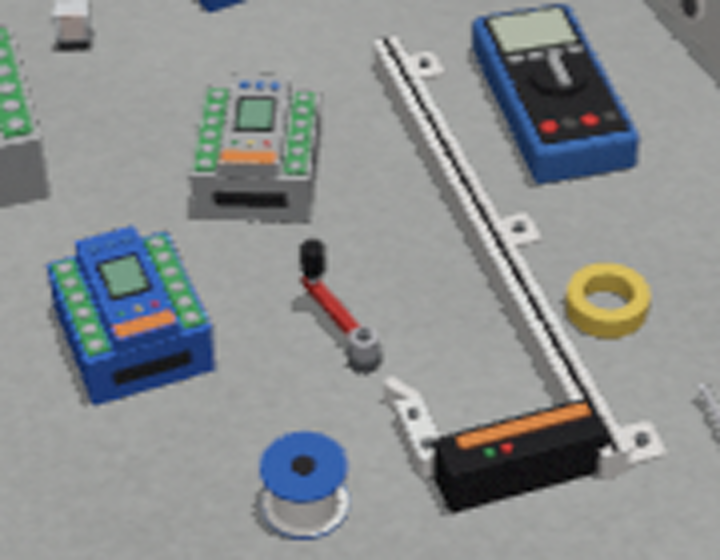

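The crops show these points in topc: module top corners at about (122,190), (250,262), (190,368) and (63,298). The fence's front top edge runs from (42,80) to (650,145), the block top is at (645,145)-(640,300), the latch pivot is at (470,293) and the knob at (371,298).

```bash
cat > h.py <<'E'
from bench import *
import cv2, numpy as np
from scipy.spatial.transform import Rotation as R
def wfc(n,o=None):
    m=camera_model(n)
    if n!="wrist": return m,m["world_from_camera"]
    o=o or get_obs(); T=np.eye(4); T[:3,:3]=R.from_euler("xyz",o["eef_rot"]).as_matrix(); T[:3,3]=o["tool_pos"]
    return m,T@m["hand_eye"]
def K(m):
    f=200/np.tan(np.radians(m["fov_y"]/2)); return np.array([[f,0,m["cx"]],[0,f,m["cy"]],[0,0,1]])
def px2w(n,uv,z,o=None):
    m,T=wfc(n,o); p=cv2.undistortPoints(np.array([[uv]],float),K(m),m["dist"])[0,0]
    d=T[:3,:3]@[p[0],p[1],1]; c=T[:3,3]; return c+d*(z-c[2])/d[2]
def w2px(n,P,o=None):
    m,T=wfc(n,o); r=cv2.Rodrigues(T[:3,:3].T)[0]
    return cv2.projectPoints(np.array(P,float).reshape(-1,1,3),r,-T[:3,:3].T@T[:3,3],K(m),m["dist"])[0][:,0]
E
python3 - <<'E'
from h import *
def t(u,v,z): return (px2w("top",(240+u/5-.4,160+v/5-.4),z)*1000).round(1)
def s(u,v,z): return (px2w("side",(220+u/4-.4,140+v/4-.4),z)*1000).round(1)
print("mod",[t(*p,.044)[:2] for p in((122,190),(250,262),(190,368),(63,298))])
print("band t",t(212,305,.058)," s",s(248,157,.058))
print("fence",t(42,78,.025),t(650,145,.025)," s",s(377,42,.025),s(575,402,.025))
print("block",t(647,145,.04),t(638,300,.04),' s',s(437,440,.04))
print("pivot",t(470,293,.026),s(364,338,.026),"knob",t(371,295,.058),s(312,243,.058))
print(t(530,295,.02))
E
```

```text
mod [array([574.1, 201.2]), array([527.6, 110.3]), array([453. , 146.3]), array([497. , 235.6])]
band t [494.2 132.9  58. ]  s [497.9 137.1  58. ]
fence [657.4 266.5  25. ] [ 627.7 -164.    25. ]  s [656.  267.2  25. ] [ 626.6 -148.2   25. ]
block [ 623.5 -159.8   40. ] [ 513.8 -155.3   40. ]  s [ 522.2 -153.9   40. ]
pivot [516.2 -41.2  26. ] [518.1 -39.1  26. ] knob [505.8  26.6  58. ] [508.2  32.5  58. ]
[517.8 -83.1  20. ]
```

```bash
cat >> h.py <<'E'
def plan(x,y,z,yaw,n,o=None):
    """n rows (one tool-frame shift+turn each) straight to the world pose in mm, tool down"""
    o=get_obs(); p=o["tool_pos"]*1000; y0=o["eef_rot"][2]; dy=(yaw-y0+np.pi)%(2*np.pi)-np.pi
    d=(np.array([x,y,z])-p)/n; rows=[]
    for k in range(n):
        a=y0+dy*k/n; c,s=np.cos(a),np.sin(a)
        rows.append("%.1f %.1f %.1f %.3f"%(c*d[0]+s*d[1],-d[2],-s*d[0]+c*d[1],-dy/n))
    for i in range(0,n,10): print("; ".join(rows[i:i+10])); 
E
python3 -c "
from h import *
plan(513,173,220,-2.04,18)"
```

```text
24.2 1.1 -19.6 0.096; 26.0 1.1 -17.2 0.096; 27.5 1.1 -14.7 0.096; 28.8 1.1 -12.0 0.096; 29.8 1.1 -9.1 0.096; 30.6 1.1 -6.2 0.096; 31.0 1.1 -3.3 0.096; 31.2 1.1 -0.3 0.096; 31.1 1.1 2.7 0.096; 30.7 1.1 5.7 0.096
30.0 1.1 8.6 0.096; 29.0 1.1 11.4 0.096; 27.8 1.1 14.2 0.096; 26.3 1.1 16.8 0.096; 24.6 1.1 19.2 0.096; 22.6 1.1 21.5 0.096; 20.4 1.1 23.6 0.096; 18.1 1.1 25.4 0.096
```

Emit:
jog_arm(
  moves="24 1 -20 0.096; 26 1 -17 0.096; 27.5 1 -15 0.096; 29 1 -12 0.096; 30 1 -9 0.096; 30.5 1 -6 0.096; 31 1 -3 0.096; 31 1 0 0.096; 31 1 3 0.096; 31 1 6 0.096",
)

```text
time_s: 1.1
tool_pos: [0.3781, 0.381, 0.2304]
eef_rot: [-1.571, -0.0, -1.274]
wrist_force: [0.6, 0.8, 0.6]
grip_width: 1.0
```

Emit:
jog_arm(
  moves="30 1 9 0.096; 29 1 11 0.096; 28 1 14 0.096; 26 1 17 0.096; 25 1 19 0.096; 23 1 21 0.096; 20 1 24 0.096; 18 1 25 0.096; 0 0 0 0; 0 0 0 0",
)

```text
time_s: 2.1
tool_pos: [0.514, 0.1732, 0.2223]
eef_rot: [-1.571, -0.0, -2.038]
wrist_force: [-0.2, -0.1, 0.1]
grip_width: 0.999
```

```bash
python3 - <<'E'
from h import *
o=get_obs(); print(o["time_s"],o["tool_pos"],o["eef_rot"],o["joint_positions"])
i=capture("wrist"); cv2.imwrite("pics/w1.png",i)
E
```

```text
2.1 [0.51403124 0.17316154 0.22229655] [-1.57145365e+00 -3.32900910e-04 -2.03798784e+00] [ 2.77796523e-01 -1.69121770e-01  1.75070778e+00  2.00938115e-04
  1.56071554e+00  7.44986051e-01]
```

View pics/w1.png

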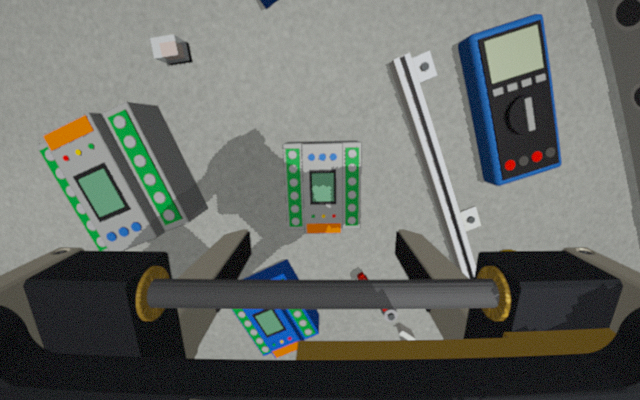

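The wrist view shows the module squarely aligned: its body spans columns 284-361, the ridge about 301-344, and rows run from 142 to 229 with the orange band at the bottom. The fence end's front edge is at (395,60).

```bash
python3 - <<'E'
from h import *
o=get_obs()
f=lambda u,v,z:(px2w("wrist",(u,v),z,o)*1000).round(1)[:2]
a=[f(*p,.044) for p in((285,146),(361,146),(362,227),(284,227))]
print(a,np.mean(a,0)); y=(a[0]+a[1]-a[2]-a[3])/2; print(y,np.linalg.norm(y),np.arctan2(y[1],y[0])-np.pi/2,np.linalg.norm(a[0]-a[1]))
print("ridge",f(308,232,.058),f(342,232,.058))
print("fence",f(395,62,.025),f(468,277,.025))
i=cv2.imread("pics/w1.png")[120:290,260:500]; cv2.imwrite("pics/w1c.png",cv2.resize(i,None,fx=3.3,fy=3.3,interpolation=cv2.INTER_CUBIC))
E
```

```text
[array([498.5, 236.4]), array([575.8, 197.5]), array([536.1, 108. ]), array([450.5, 151. ])] [515.225 173.225]
[43.85 87.45] 97.82803790325141 -0.46479046564609283 86.53611962643109
ridge [476.9 136.5] [512.8 118.5]
fence [651.6 263.2] [636.7 -33.5]
```

View pics/w1c.png

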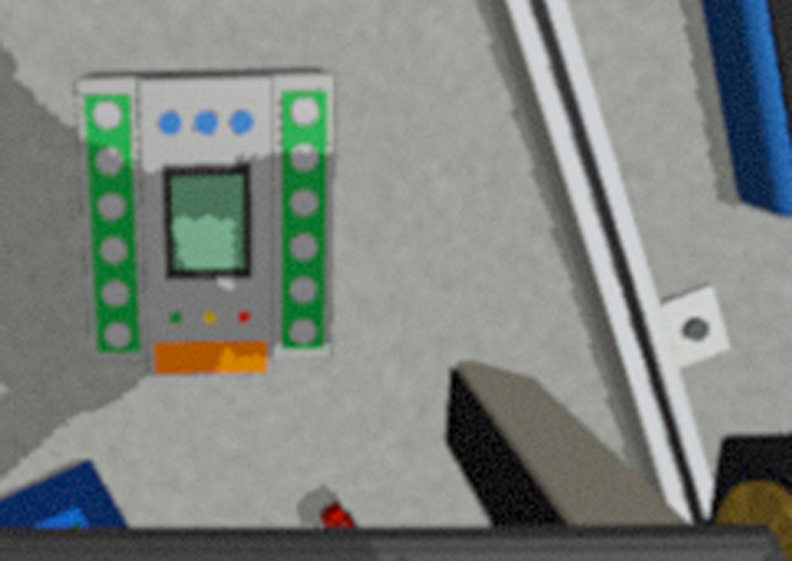

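In the crop, the ridge top corners are about (139,75), (273,73), (269,372) and (151,374). The body right edge runs from (332,90) to (328,355), and the fence's front edge is clear.

```bash
python3 - <<'E'
from h import *
o=get_obs()
f=lambda u,v,z:(px2w("wrist",(260+u/3.3-.35,120+v/3.3-.35),z,o)*1000).round(1)[:2]
for z,P in((.058,((139,75),(273,73),(269,372),(151,374))),(.044,((80,92),(332,90),(329,355),(97,355)))):
    a=[f(*p,z) for p in P]; y=(a[0]+a[1]-a[2]-a[3])/2
    print(z,np.mean(a,0),np.linalg.norm(y),np.arctan2(y[1],y[0])-np.pi/2,np.linalg.norm(a[0]-a[1]),np.linalg.norm(a[2]-a[3]))
E
```

```text
0.058 [515.6   174.775] 104.83259273718261 -0.45319577117684107 44.09909296119359 42.26700841081608
0.044 [515.025 172.375] 96.73843600141572 -0.4393749203371071 86.98419396649025 86.31251357711697
```

Emit:
jog_arm(
  moves="-0.5 20 0.2 0; -0.5 25 0.2 0; -0.5 25 0.2 0; -0.3 25 0.2 0; 0 20 0 0; 0 15 0 0; 0 12 0 0; 0 10 0 0; 0 0 0 0; 0 0 0 0",
)

```text
time_s: 3.15
tool_pos: [0.5158, 0.1749, 0.0711]
eef_rot: [-1.57, 0.0, -2.038]
wrist_force: [0.1, 1.1, -0.1]
grip_width: 0.997
```

Emit:
jog_arm(
  moves="0 0 0 0; 0 0 0 0; 0 0 0 0; 0 0 0 0; 0 0 0 0; 0 0 0 0; 0 0 0 0; 0 0 0 0",
  grip=160,
)

```text
time_s: 3.95
tool_pos: [0.5155, 0.1748, 0.0707]
eef_rot: [-1.571, -0.0, -2.038]
wrist_force: [-0.4, 0.4, 1.0]
grip_width: 0.482
```

```bash
python3 -c "
from h import *
plan(583,71,70.7,-1.638,10)"
```

```text
6.2 -0.0 10.7 -0.040; 6.7 -0.0 10.4 -0.040; 7.1 -0.0 10.2 -0.040; 7.5 -0.0 9.9 -0.040; 7.9 -0.0 9.6 -0.040; 8.2 -0.0 9.2 -0.040; 8.6 -0.0 8.9 -0.040; 8.9 -0.0 8.6 -0.040; 9.3 -0.0 8.2 -0.040; 9.6 -0.0 7.8 -0.040
```

Emit:
jog_arm(
  moves="6 0 11 -0.04; 7 0 10 -0.04; 7 0 10 -0.04; 7.5 0 10 -0.04; 8 0 9.5 -0.04; 8 0 9 -0.04; 8.5 0 9 -0.04; 9 0 8.5 -0.04; 9 0 8 -0.04; 9.5 0 8 -0.04",
)

```text
time_s: 4.95
tool_pos: [0.5828, 0.0714, 0.0707]
eef_rot: [-1.571, 0.0, -1.636]
wrist_force: [-2.0, 2.6, 2.1]
grip_width: 0.479
```

```bash
python3 - <<'E'
from h import *
o=get_obs(); print(o["time_s"],o["tool_pos"],o["eef_rot"],o["wrist_force"],o["grip_width"])
cv2.imwrite("pics/w2.png",capture("wrist")); cv2.imwrite("pics/t2.png",capture("top"))
a=cv2.resize(cv2.imread("pics/w2.png"),(640,400)); b=cv2.imread("pics/t2.png")[165:225,240:400]
cv2.imwrite("pics/c2.png",np.vstack([a,cv2.resize(b,(640,200)[:1]+(240,),interpolation=cv2.INTER_CUBIC)])[:600])
E
```

```text
4.95 [0.58275298 0.071358   0.07065042] [-1.57121917e+00  4.60042480e-04 -1.63606014e+00] [-1.96759203  2.57258884  2.06316416] 0.47886946854683116
```

View pics/c2.png

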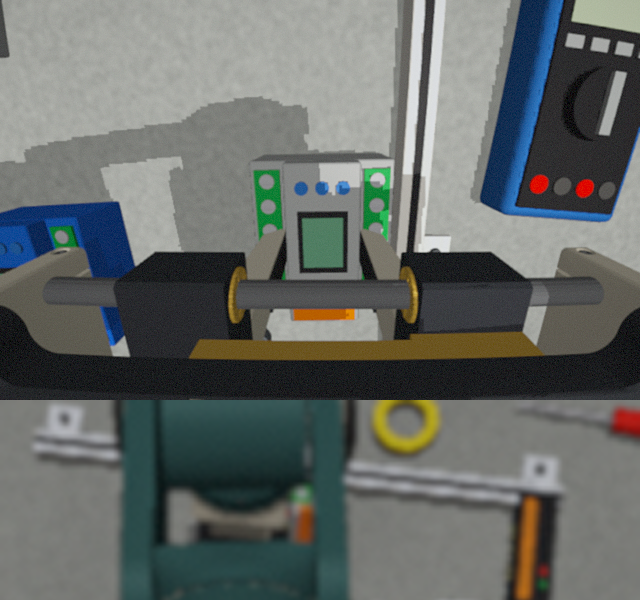

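The module is held and nearly parallel to the fence. The fence's near edge runs from about (412,0) to (404,240), and the module's right body edge is at about (395,157).

```bash
python3 - <<'E'
from h import *
o=get_obs(); i=cv2.imread("pics/w2.png"); g=cv2.cvtColor(i,cv2.COLOR_BGR2GRAY)
for r in (10,60,110,140,190): print(r,g[r,385:450].tolist())
E
python3 - <<'E'
from h import *
i=cv2.imread("pics/w2.png")[0:260,230:460]
cv2.imwrite("pics/c3.png",cv2.resize(i,None,fx=2.3*1.0,fy=2.3,interpolation=cv2.INTER_CUBIC))
E
```

```text
10 [169, 168, 167, 165, 168, 165, 166, 164, 169, 171, 170, 166, 146, 122, 120, 122, 120, 118, 106, 100, 101, 100, 97, 98, 98, 95, 93, 122, 172, 209, 217, 220, 218, 217, 217, 216, 215, 219, 216, 178, 108, 57, 52, 57, 54, 57, 60, 50, 76, 153, 214, 221, 216, 216, 217, 215, 217, 217, 216, 207, 188, 170, 166, 169, 167]
60 [175, 173, 174, 170, 174, 170, 176, 173, 172, 165, 140, 125, 124, 127, 133, 120, 103, 94, 100, 95, 97, 101, 100, 99, 128, 180, 210, 220, 221, 221, 221, 217, 220, 221, 221, 207, 168, 93, 62, 62, 68, 67, 62, 62, 72, 139, 208, 221, 220, 220, 221, 221, 220, 222, 221, 215, 187, 170, 169, 172, 171, 167, 167, 167, 170]
110 [174, 171, 171, 172, 170, 156, 131, 119, 124, 127, 127, 124, 117, 102, 97, 99, 102, 97, 101, 100, 101, 140, 193, 216, 222, 221, 221, 222, 220, 222, 224, 221, 178, 105, 71, 72, 75, 68, 71, 66, 69, 143, 216, 223, 223, 221, 220, 221, 224, 220, 221, 210, 181, 172, 175, 174, 176, 176, 172, 172, 174, 173, 174, 173, 172]
140 [179, 179, 177, 173, 175, 163, 135, 124, 122, 127, 120, 105, 102, 101, 102, 99, 98, 94, 105, 150, 201, 222, 224, 222, 224, 221, 222, 222, 223, 204, 146, 78, 64, 69, 68, 67, 67, 60, 112, 188, 218, 222, 222, 221, 223, 223, 222, 220, 207, 185, 172, 174, 172, 175, 172, 172, 174, 170, 171, 170, 171, 171, 173, 174, 172]
190 [88, 77, 84, 84, 105, 130, 131, 118, 98, 99, 99, 99, 99, 101, 98, 108, 146, 173, 176, 178, 180, 178, 178, 177, 178, 171, 121, 53, 31, 34, 35, 27, 22, 52, 110, 160, 175, 179, 175, 178, 204, 221, 222, 207, 185, 175, 172, 172, 172, 172, 174, 172, 174, 174, 173, 176, 172, 172, 174, 174, 171, 177, 171, 171, 168]
```

View pics/c3.png

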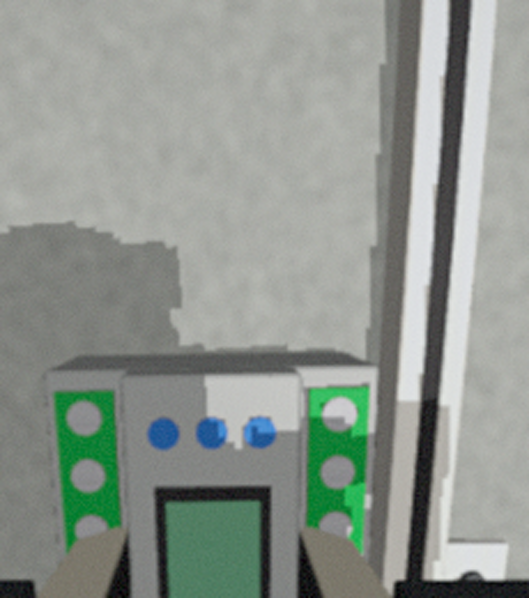

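The crop confirms it: the module's rear top corners are at wrist pixels (250.8,161) and (393.3,160), and the fence's top front edge is measured at subpixel level at five rows.

```bash
python3 - <<'E'
from h import *
o=get_obs()
f=lambda u,v,z:(px2w("wrist",(u,v),z,o)*1000)[:2]
F=np.array([f(*p,.025) for p in((413,10),(409.5,60),(406.2,110),(404,140),(400.7,190))])
print(F.round(1)); k=np.polyfit(F[:,1],F[:,0],1); print("slope",k, "x at 71.4",np.polyval(k,71.4),"at 267",np.polyval(k,267),"at -160",np.polyval(k,-160))
A,B=f(393.3,160,.044),f(250.8,161,.044); print(A,B,np.linalg.norm(A-B),np.arctan2(*(A-B)[::-1]),(A+B)/2)
C=f(390,243,.044); print("edge",A-C,(A-C)[0]/(A-C)[1])
E
```

```text
[[647.7 205.9]
 [645.5 177.6]
 [643.4 147.4]
 [642.  128.3]
 [639.9  94.1]]
slope [7.01428099e-02 6.33132782e+02] x at 71.4 638.1409790419842 at 267 651.8609126623347 at -160 621.909932826498
[630.10119064 117.87770443] [543.19388451 123.1110348 ] 87.06473227627711 -0.060144753600897265 [586.64753758 120.49436961]
edge [ 2.24596891 54.65979987] 0.04108995846102979
```

Emit:
jog_arm(
  moves="0 0 1.5 0.005; 0 0 1.5 0; 0 0 1.5 0; 0 0 1.5 0; 0 0 1 0; 0 0 0 0; 0 0 0 0",
)

```text
time_s: 5.75
tool_pos: [0.5897, 0.0712, 0.0707]
eef_rot: [-1.57, 0.0, -1.643]
wrist_force: [-0.7, 2.3, 1.3]
grip_width: 0.478
```

Emit:
jog_arm(
  moves="0 0 0.5 0; 0 0 0.5 0; 0 0 0.5 0; 0 0 0.5 0; 0 0 0 0",
)

```text
time_s: 6.25
tool_pos: [0.5917, 0.0708, 0.0707]
eef_rot: [-1.571, -0.0, -1.643]
wrist_force: [-4.0, 0.7, 3.4]
grip_width: 0.479
```

Emit:
jog_arm(
  moves="0 0 0.5 0; 0 0 0.5 0; 0 0 0 0",
)

```text
time_s: 6.55
tool_pos: [0.5921, 0.0709, 0.0707]
eef_rot: [-1.572, -0.0, -1.643]
wrist_force: [-10.4, 0.9, 6.8]
grip_width: 0.482
```

Emit:
jog_arm(
  moves="0 0 0.5 0; 0 0 0.5 0; 0 0 0 0",
)

```text
time_s: 6.85
tool_pos: [0.5924, 0.0709, 0.0707]
eef_rot: [-1.574, 0.0, -1.643]
wrist_force: [-18.2, 2.2, 12.6]
grip_width: 0.476
```

Emit:
jog_arm(
  moves="0 0 -2 0; 5 0 0 0; 10 0 0 0; 15 0 0 0; 15 0 0 0; 15 0 0 0; 15 0 0 0; 10 0 0 0; 5 0 0 0; 0 0 0 0",
)

```text
time_s: 7.85
tool_pos: [0.5851, -0.0199, 0.0707]
eef_rot: [-1.571, -0.001, -1.644]
wrist_force: [-0.8, -2.5, 1.0]
grip_width: 0.482
```

Emit:
jog_arm(
  moves="5 0 0 0; 10 0 0 0; 10 0 0 0; 10 0 0 0; 10 0 0 0; 10 0 0 0; 5 0 0 0; 5 0 0 0; 0 0 0 0",
)

```text
time_s: 8.75
tool_pos: [0.5804, -0.0846, 0.0707]
eef_rot: [-1.571, -0.001, -1.643]
wrist_force: [-0.5, -3.9, 1.4]
grip_width: 0.482
```

Emit:
jog_arm(
  moves="4 0 0 0; 4 0 0 0; 3 0 0 0; 2 0 0 0; 1 0 0 0; 1 0 0 0; 0 0 0 0",
)

```text
time_s: 9.45
tool_pos: [0.5794, -0.0988, 0.0706]
eef_rot: [-1.571, -0.0, -1.643]
wrist_force: [-0.6, 1.7, 2.0]
grip_width: 0.48
```

Emit:
jog_arm(
  moves="1 0 0 0; 1 0 0 0; 1 0 0 0; 1 0 0 0; 0 0 0 0",
)

```text
time_s: 9.95
tool_pos: [0.5791, -0.1028, 0.0707]
eef_rot: [-1.571, -0.0, -1.643]
wrist_force: [0.4, 2.0, 1.7]
grip_width: 0.481
```

Emit:
jog_arm(
  moves="1 0 0 0; 1 0 0 0; 0 0 0 0",
)

```text
time_s: 10.25
tool_pos: [0.5791, -0.1046, 0.0706]
eef_rot: [-1.571, 0.0, -1.643]
wrist_force: [1.8, 4.5, 1.2]
grip_width: 0.481
```

Emit:
jog_arm(
  moves="1 0 0 0; 1 0 0 0; 0 0 0 0",
)

```text
time_s: 10.55
tool_pos: [0.5792, -0.1052, 0.0709]
eef_rot: [-1.57, 0.003, -1.643]
wrist_force: [3.4, 17.3, 3.5]
grip_width: 0.478
```

Emit:
jog_arm(
  moves="1 0 0 0; 1 0 0 0; 0 0 0 0",
)

```text
time_s: 10.85
tool_pos: [0.5794, -0.1058, 0.0711]
eef_rot: [-1.57, 0.006, -1.642]
wrist_force: [4.2, 28.3, 4.7]
grip_width: 0.477
```

Emit:
jog_arm(
  moves="-1.5 0 0 0; -1.5 0 0 0; 0 0 0 0; 0 0 0 0",
)

```text
time_s: 11.25
tool_pos: [0.5791, -0.1053, 0.0707]
eef_rot: [-1.57, 0.001, -1.643]
wrist_force: [2.4, 6.4, 0.8]
grip_width: 0.477
```

Emit:
jog_arm(
  moves="0 0 0 0; 0 0 0 0; 0 0 0 0; 0 0 0 0; 0 0 0 0",
  grip=95,
)

```text
time_s: 11.75
tool_pos: [0.5788, -0.1058, 0.0706]
eef_rot: [-1.571, -0.0, -1.643]
wrist_force: [-0.5, -0.1, 0.2]
grip_width: 0.627
```

Emit:
jog_arm(
  moves="0 -10 0 0; 0 -20 0 0; 0 -20 0 0; 0 -20 0 0; 0 -20 0 0; 0 -20 0 0; 0 -10 0 0; 0 0 0 0",
)

```text
time_s: 12.55
tool_pos: [0.5793, -0.1058, 0.1924]
eef_rot: [-1.568, -0.0, -1.643]
wrist_force: [0.7, -0.0, -0.1]
grip_width: 0.628
```

```bash
python3 - <<'E'
from h import *
o=get_obs(); print(o["time_s"],o["tool_pos"],o["eef_rot"],o["grip_width"])
a=capture("wrist"); cv2.imwrite("pics/w4.png",a); b=capture("side"); cv2.imwrite("pics/s4.png",b)
b=cv2.resize(b[150:290,240:420],None,fx=2,fy=2,interpolation=cv2.INTER_CUBIC)
c=np.zeros((400+200,640,3),np.uint8); c[:400]=a; c[400:,:360]=b[60:260]; cv2.imwrite("pics/c4.png",c)
E
```

```text
12.55 [ 0.57933199 -0.10578059  0.19240724] [-1.56837792e+00 -3.89692535e-04 -1.64278286e+00] 0.6284294465578415
```

View pics/c4.png

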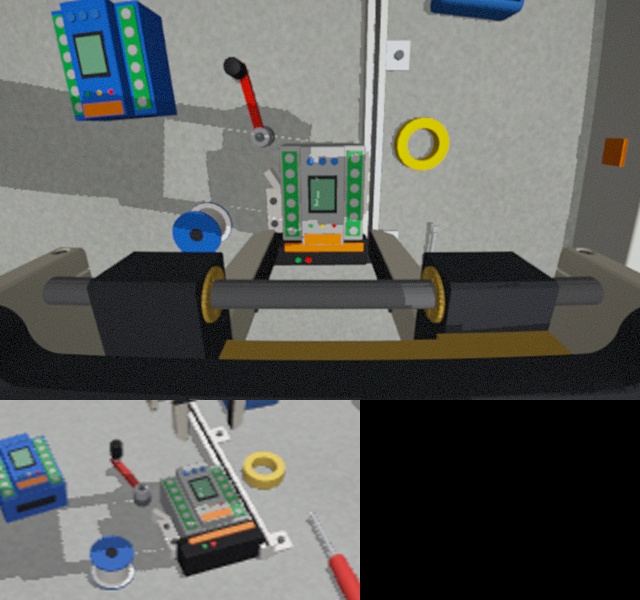

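The module is in the pocket, with its band against the block at (322,240). In the wrist view the latch pivot is at (262,137) and the knob top at (235,68).

```bash
python3 - <<'E'
from h import *
o=get_obs()
i=cv2.imread("pics/w4.png")[40:265,215:390]; cv2.imwrite("pics/c5.png",cv2.resize(i,None,fx=2.66,fy=2.66,interpolation=cv2.INTER_CUBIC))
f=lambda u,v,z:(px2w("wrist",(u,v),z,o)*1000).round(1)[:2]
X=np.array([.9975,-.071]);Y=np.array([.071,.9975])
p=f(262,137,.026);k=f(235,67,.058);print(p,k,np.linalg.norm(k-p),(k-p)@X,(k-p)@Y)
print("home centre pred from pivot",p+69*X-61*Y)
E
```

```text
[518.  -41.7] [507.7  23.5] 66.00856005095098 -14.903450000000012 64.3057
home centre pred from pivot [ 582.4965 -107.4465]
```

View pics/c5.png

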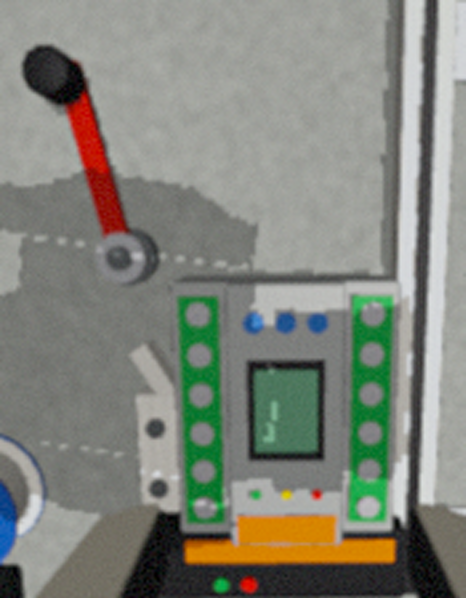

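```bash
python3 - <<'E'
from h import *
o=get_obs()
f=lambda u,v,z:(px2w("wrist",(u,v),z,o)*1000).round(1)[:2]
print(f(259.4,136.6,.026),f(232,66.5,.058),"decoy",f(175,115,0),f(155,0,0),f(148,110,.05))
plan(505,30.5,192,-1.643,8)
E
```

```text
[515.2 -41.1] [505.   24.2] decoy [414.   -9.3] [414.1 111.1] [413.2  -6.2]
-16.3 -0.2 -10.4 0.000; -16.3 -0.2 -10.4 0.000; -16.3 -0.2 -10.4 0.000; -16.3 -0.2 -10.4 0.000; -16.3 -0.2 -10.4 0.000; -16.3 -0.2 -10.4 0.000; -16.3 -0.2 -10.4 0.000; -16.3 -0.2 -10.4 0.000
```

Emit:
jog_arm(
  moves="-10 0 -6 0; -20 0 -13 0; -20 0 -13 0; -20 0 -13 0; -20 0 -13 0; -20 0 -12 0; -12 0 -8 0; -8 0 -5 0; 0 0 0 0; 0 0 0 0",
  grip=150,
)

```text
time_s: 13.65
tool_pos: [0.5056, 0.0297, 0.1905]
eef_rot: [-1.571, -0.0, -1.643]
wrist_force: [-0.3, 0.3, -0.1]
grip_width: 0.416
```

Emit:
jog_arm(
  moves="0 10 0 0; 0 20 0 0; 0 25 0 0; 0 25 0 0; 0 20 0 0; 0 16 0 0; 0 10 0 0; 0 0 0 0",
)

```text
time_s: 14.45
tool_pos: [0.505, 0.0297, 0.0633]
eef_rot: [-1.573, -0.0, -1.643]
wrist_force: [-0.0, 0.2, 0.8]
grip_width: 0.413
```

```bash
python3 - <<'E'
from h import *
o=get_obs(); print(o["time_s"],o["tool_pos"],o["wrist_force"],o["grip_width"])
cv2.imwrite("pics/w6.png",capture("wrist")); b=capture("side"); cv2.imwrite("pics/c6.png",cv2.resize(b[150:280,250:410],None,fx=4,fy=4,interpolation=cv2.INTER_CUBIC))
E
```

```text
14.45 [0.50499734 0.0297233  0.06331588] [-0.00383324  0.23968552  0.78719215] 0.4127986217444136
```

View pics/c6.png

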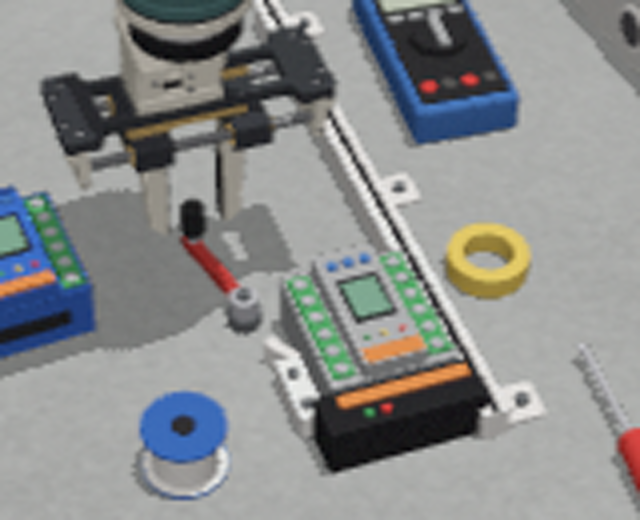

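The knob sits between the fingers at (192,215), and the module is tight against both the block and the fence. Closing now.

Emit:
jog_arm(
  moves="0 0 0 0; 0 0 0 0; 0 0 0 0; 0 0 0 0; 0 0 0 0; 0 0 0 0",
  grip=240,
)

```text
time_s: 15.15
tool_pos: [0.5056, 0.0301, 0.0651]
eef_rot: [-1.57, 0.0, -1.643]
wrist_force: [-2.5, 2.3, 5.2]
grip_width: 0.182
```

```bash
python3 - <<'E'
from h import *
o=get_obs(); p=o["tool_pos"][:2]*1000; print(p,o["grip_width"]*93,o["wrist_force"])
c=np.array([515,-39.8]); yw=o["eef_rot"][2]; th=-.0705
X=np.array([np.cos(th),np.sin(th)]);Y=np.array([-np.sin(th),np.cos(th)])
r=(p-c-4*Y); print("r",np.hypot(*r),"ang",np.arctan2(r@Y,r@X))
# arc: knob angle to 0, tool offset +4 Y
a0=np.arctan2(r@Y,r@X); N=24; prev=p; t=np.array([np.cos(yw),np.sin(yw)]); zz=np.array([-t[1],t[0]])
R0=np.hypot(*r)
for k in range(1,N+1):
    a=a0*(1-k/N); rr=R0+(68-R0)*k/N; q=c+4*Y+rr*(np.cos(a)*X+np.sin(a)*Y); d=q-prev; prev=q
    print("%.1f 0 %.1f 0"%(d@t,d@zz),end="; ")
print(prev)
E
```

```text
[505.6326263   30.07411535] 16.94708471882753 [-2.46379221  2.26825515  5.18048161]
r 66.5868919427528 ang 1.7867188492483084
-0.9 0 4.9 0; -0.6 0 4.9 0; -0.2 0 5.0 0; 0.2 0 5.0 0; 0.5 0 4.9 0; 0.9 0 4.9 0; 1.3 0 4.8 0; 1.6 0 4.7 0; 2.0 0 4.6 0; 2.3 0 4.4 0; 2.6 0 4.3 0; 2.9 0 4.1 0; 3.2 0 3.8 0; 3.5 0 3.6 0; 3.8 0 3.3 0; 4.0 0 3.0 0; 4.2 0 2.7 0; 4.4 0 2.4 0; 4.6 0 2.1 0; 4.7 0 1.7 0; 4.9 0 1.4 0; 5.0 0 1.0 0; 5.0 0 0.6 0; 5.1 0 0.3 0; [583.11284794 -40.59996614]
```

Emit:
jog_arm(
  moves="0 0 0 0; 0 0 0 0; 0 0 0 0; 1.5 0 0 0; 1.5 0 0 0; 0 0 0 0",
  grip=180,
)

```text
time_s: 15.75
tool_pos: [0.5052, 0.0267, 0.0646]
eef_rot: [-1.571, -0.0, -1.643]
wrist_force: [-0.8, -0.1, -0.7]
grip_width: 0.291
```

Emit:
jog_arm(
  moves="0 0 0 0; 0 0 0 0; 0 0 0 0; 0 0 0 0; 0 0 0 0",
  grip=240,
)

```text
time_s: 16.25
tool_pos: [0.5053, 0.0269, 0.0647]
eef_rot: [-1.571, -0.0, -1.643]
wrist_force: [0.7, -1.6, -0.6]
grip_width: 0.181
```

Emit:
jog_arm(
  moves="-0.9 0 4.9 0; -0.6 0 4.9 0; -0.2 0 5 0; 0.2 0 5 0; 0.5 0 4.9 0; 0.9 0 4.9 0; 1.3 0 4.8 0; 1.6 0 4.7 0; 2 0 4.6 0; 2.3 0 4.4 0",
)

```text
time_s: 17.25
tool_pos: [0.5525, 0.017, 0.0643]
eef_rot: [-1.573, 0.001, -1.643]
wrist_force: [-6.5, 5.2, 0.3]
grip_width: 0.187
```

Emit:
jog_arm(
  moves="2.6 0 4.3 0; 2.9 0 4.1 0; 3.2 0 3.8 0; 3.5 0 3.6 0; 3.8 0 3.3 0; 4 0 3 0; 4.2 0 2.7 0; 4.4 0 2.4 0",
)

```text
time_s: 18.05
tool_pos: [0.5775, -0.0135, 0.0641]
eef_rot: [-1.573, 0.001, -1.643]
wrist_force: [-6.4, 3.7, -0.7]
grip_width: 0.189
```

Emit:
jog_arm(
  moves="4.6 0 1.8 0; 4.7 0 1.5 0; 4.9 0 1.2 0; 5 0 0.8 0; 4 0 0.4 0; 0 0 0 0",
)

```text
time_s: 18.65
tool_pos: [0.5827, -0.0374, 0.0643]
eef_rot: [-1.569, 0.001, -1.643]
wrist_force: [9.2, 3.5, -7.9]
grip_width: 0.185
```

Emit:
jog_arm(
  moves="2 0 0.1 0; 2 0 0 0; 0 0 0 0",
)

```text
time_s: 18.95
tool_pos: [0.5829, -0.0412, 0.0643]
eef_rot: [-1.568, 0.001, -1.643]
wrist_force: [13.9, 3.2, -9.9]
grip_width: 0.183
```

Emit:
jog_arm(
  moves="1 0 1 0; 1 0 0.5 0; 0 0 0 0",
)

```text
time_s: 19.25
tool_pos: [0.5832, -0.043, 0.0642]
eef_rot: [-1.571, 0.002, -1.643]
wrist_force: [3.0, 6.1, -3.5]
grip_width: 0.184
```

Emit:
jog_arm(
  moves="1 0 0 0; 1 0 0 0; 0 0 0 0",
)

```text
time_s: 19.55
tool_pos: [0.5832, -0.0435, 0.0642]
eef_rot: [-1.571, 0.004, -1.642]
wrist_force: [3.4, 17.9, -3.5]
grip_width: 0.184
```

Emit:
jog_arm(
  moves="1 0 0 0; 0 0 0 0; -1 0 0 0; -1.5 0 0 0; 0 0 0 0",
)

```text
time_s: 20.05
tool_pos: [0.5832, -0.0433, 0.0642]
eef_rot: [-1.571, 0.001, -1.642]
wrist_force: [3.2, 7.1, -4.5]
grip_width: 0.19
```

Emit:
jog_arm(
  moves="0 0 0 0; 0 0 0 0; 0 0 0 0; 0 0 0 0; 0 0 0 0",
  grip=170,
)

```text
time_s: 20.55
tool_pos: [0.5827, -0.0433, 0.0643]
eef_rot: [-1.572, 0.002, -1.643]
wrist_force: [-2.6, 8.6, -0.6]
grip_width: 0.334
```

Emit:
jog_arm(
  moves="0 -5 0 0; 0 -10 0 0; 0 -20 0 0; -10 -25 0 0; -10 -25 0 0; -10 -25 0 0; -10 -15 0 0; 0 -5 0 0; 0 0 0 0",
)

```text
time_s: 21.45
tool_pos: [0.5859, -0.0044, 0.1949]
eef_rot: [-1.57, -0.0, -1.642]
wrist_force: [-0.2, 0.3, 0.4]
grip_width: 0.335
```

```bash
python3 - <<'E'
from h import *
o=get_obs(); print(o["time_s"],o["tool_pos"],o["wrist_force"])
a=capture("wrist"); cv2.imwrite("pics/w7.png",a); b=capture("side")
c=np.zeros((600,800,3),np.uint8); c[:,:400]=cv2.resize(a[90:270,220:340+0],(400,600),interpolation=cv2.INTER_CUBIC)
c[:,400:]=cv2.resize(b[180:300,300:380],(400,600),interpolation=cv2.INTER_CUBIC); cv2.imwrite("pics/c7.png",c)
E
```

```text
21.45 [ 0.58594633 -0.00439686  0.19487577] [-0.15968548  0.32344554  0.36671428]
```

View pics/w7.png

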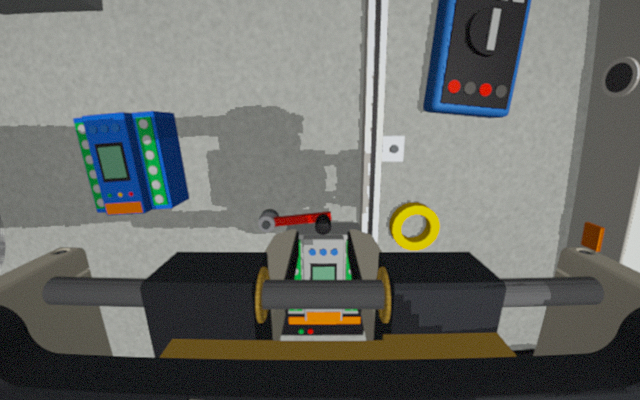

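The latch is now behind the module, with the pivot at (267,221) and the knob at (323,224). The red bar appears slightly tilted up to the right, so I'll measure its angle.

```bash
python3 - <<'E'
from h import *
o=get_obs(); f=lambda u,v,z:(px2w("wrist",(u,v),z,o)*1000)[:2]
a=cv2.imread("pics/w7.png"); h=cv2.cvtColor(a,cv2.COLOR_BGR2HSV); b=a.astype(int)
m=(b[...,2]>110)&(b[...,1]<70)&(b[...,0]<70); m[:190]=0;m[235:]=0;m[:,:255]=0;m[:,345:]=0
pts=[]
for u in range(280,314):
    r=np.where(m[:,u])[0]
    if len(r)>4: pts.append((u,r.min(),r.max()))
print(pts[::4])
for c,z in((1,.0235),):
    P=np.array([f(p[0],p[c]-.5,z) for p in pts]); k=np.polyfit(P[:,0],P[:,1],1); print("upper edge angle dock",np.arctan(k[0])+.0705)
    print(P[0],P[-1])
p=f(267,221,.026);kn=f(323,222,.058); d=kn-p; print(p,kn,np.hypot(*d),np.arctan2(d[1],d[0])+.0705)
cv2.imwrite("pics/c8.png",cv2.resize(a[190:250,240:360],None,fx=6.5,fy=6.5,interpolation=cv2.INTER_CUBIC))
E
```

```text
[(280, np.int64(218), np.int64(225)), (284, np.int64(218), np.int64(225)), (288, np.int64(217), np.int64(224)), (292, np.int64(217), np.int64(224)), (296, np.int64(216), np.int64(223)), (300, np.int64(216), np.int64(223)), (304, np.int64(216), np.int64(223)), (308, np.int64(215), np.int64(223)), (312, np.int64(215), np.int64(222))]
upper edge angle dock 0.11931154461107651
[532.8489508  -34.97819088] [572.16328987 -34.04807848]
[517.47918229 -37.41617135] [584.12939715 -32.20766493] 66.85341935581934 0.14848838224644376
```

The picture limit is reached. The measured latch angle is about 0.12 rad, because the fingertips met the module before the arm reached its stop. I'll push the knob from behind with the fingers closed.

Emit:
jog_arm(
  moves="0 10 -1 0; 0 20 -1 0; 0 25 -1 0; 0 25 0 0; 0 20 0 0; 0 20 0 0; 0 10 0 0; 0 6 0 0; 0 0 0 0; 0 0 0 0",
  grip=255,
)

```text
time_s: 22.55
tool_pos: [0.5831, -0.0042, 0.0593]
eef_rot: [-1.57, -0.0, -1.643]
wrist_force: [-0.7, 0.5, 0.2]
grip_width: 0.009
```

Emit:
jog_arm(
  moves="2 0 0 0; 3 0 0 0; 3 0 0 0; 3 0 0 0; 2 0 0 0; 2 0 0 0; 0 0 0 0",
)

```text
time_s: 23.25
tool_pos: [0.5817, -0.0193, 0.0587]
eef_rot: [-1.571, 0.0, -1.643]
wrist_force: [0.2, 0.2, 1.2]
grip_width: 0.008
```

Emit:
jog_arm(
  moves="1 0 0 0; 1 0 0 0; 1 0 0 0; 1 0 0 0; 1 0 0 0; 0 0 0 0",
)

```text
time_s: 23.85
tool_pos: [0.5815, -0.024, 0.0587]
eef_rot: [-1.57, 0.0, -1.643]
wrist_force: [1.8, 2.1, -1.2]
grip_width: 0.006
```

Emit:
jog_arm(
  moves="1 0 0 0; 1 0 0 0; 1 0 0 0; 0 0 0 0",
)

```text
time_s: 24.25
tool_pos: [0.5814, -0.0257, 0.0588]
eef_rot: [-1.57, 0.003, -1.643]
wrist_force: [5.3, 15.3, -0.2]
grip_width: 0.004
```

Emit:
jog_arm(
  moves="1 0 0 0; 1 0 0 0; 0 0 0 0",
)

```text
time_s: 24.55
tool_pos: [0.5814, -0.0261, 0.0588]
eef_rot: [-1.57, 0.006, -1.642]
wrist_force: [5.4, 28.9, -0.4]
grip_width: 0.005
```

Emit:
jog_arm(
  moves="-3 0 0 0; -5 0 0 0; -5 -5 0 0; -5 -20 0 0; -10 -25 0 0; -10 -25 0 0; -10 -25 0 0; -5 -20 0 0; 0 -15 0 0; 0 0 0 0",
)

```text
time_s: 25.55
tool_pos: [0.5854, 0.0237, 0.1958]
eef_rot: [-1.568, -0.0, -1.643]
wrist_force: [0.4, 1.3, 0.1]
grip_width: 0.005
```

Emit:
jog_arm(
  moves="-10 0 0 0; -10 0 0 0; -5 0 0 0; 0 0 0 0; 0 0 0 0",
)

```text
time_s: 26.05
tool_pos: [0.5865, 0.0489, 0.1932]
eef_rot: [-1.571, -0.0, -1.642]
wrist_force: [-0.2, -0.5, 0.4]
grip_width: 0.006
```

```bash
python3 - <<'E'
from h import *
o=get_obs(); print(o["time_s"],o["tool_pos"],o["wrist_force"])
a=capture("wrist"); cv2.imwrite("pics/w9.png",a); b=a.astype(int)
m=((b[...,2]>90)&(b[...,1]<60)&(b[...,0]<60)).astype(np.uint8)
n,l,s,c=cv2.connectedComponentsWithStats(m); 
for i in range(1,n):
    if s[i,4]>60: print(s[i],c[i].round(1))
E
```

```text
26.05 [0.58651608 0.04892009 0.19324704] [-0.23377114 -0.45427093  0.42848276]
[446 133  13  14 138] [452.1 139.4]
[477 136  13  13 137] [482.8 141.9]
```

Emit:
jog_arm(
  moves="10 -5 0 0; 20 -5 0 0; 25 -5 0 0; 25 -5 0 0; 25 -5 0 0; 20 0 0 0; 15 0 0 0; 10 0 0 0; 0 0 0 0; 0 0 0 0",
)

```text
time_s: 27.1
tool_pos: [0.5758, -0.1006, 0.2186]
eef_rot: [-1.571, 0.0, -1.643]
wrist_force: [-0.4, -0.3, -0.2]
grip_width: 0.006
```

```bash
python3 - <<'E'
from h import *
o=get_obs(); print(o["time_s"],o["tool_pos"],o["eef_rot"])
a=capture("wrist"); cv2.imwrite("pics/w10.png",a); b=a.astype(int)
m=((b[...,2]>90)&(b[...,1]<60)&(b[...,0]<60)).astype(np.uint8)
n,l,s,c=cv2.connectedComponentsWithStats(m); f=lambda u,v,z:(px2w("wrist",(u,v),z,o)*1000)[:2]
for i in range(1,n):
    if s[i,4]>60: print(s[i],c[i].round(1))
i=1+np.argmax(s[1:,4]); x,y,w,h=s[i,:4]
for e in("min","max"):
    P=np.array([f(u,getattr(np.where(l[:,u]==i)[0],e)(),.0235) for u in range(x+4,x+w//2)]); k=np.polyfit(P[:,0],P[:,1],1)
    print(e,"latch angle",np.arctan(k[0])+.0705,P[0],P[-1])
# fence line on this picture, for the dock's own direction
g=cv2.cvtColor(a,cv2.COLOR_BGR2GRAY).astype(float)
for r in range(5,150,30):
    d=np.diff(g[r,340:400]); print(r,340+int(d.argmax()),round(d.max()),end=" | ")
E
```

```text
27.1 [ 0.57584043 -0.10062627  0.21857495] [-1.57091856e+00  1.97263754e-04 -1.64292681e+00]
[277 135  43  10 329] [297.6 139.5]
[586 141  17  26 192] [593.8 153.8]
min latch angle -0.010776453702990879 [531.2361049  -37.76951857] [550.19636244 -39.18078639]
max latch angle -0.0035554644514919492 [530.35469715 -45.903643  ] [549.42819419 -47.31872924]
5 379 74 | 35 378 65 | 65 377 65 | 95 376 67 | 125 375 72 |
```

```bash
python3 - <<'E'
from h import *
f=lambda u,v,z:(px2w("wrist",(u,v),z,o)*1000)[:2]
o=get_obs(); a=cv2.imread("pics/w10.png"); h=cv2.cvtColor(a,cv2.COLOR_BGR2HSV)
m=cv2.inRange(h,(8,150,110),(20,255,255)); m[:190]=0; m[260:]=0; m[:,:270]=0; m[:,380:]=0
n,l,s,c=cv2.connectedComponentsWithStats(m)
for i in range(1,n):
    if s[i,4]>50: print(s[i],c[i].round(1))
r=np.arange(195,255); print("col 322 rows195+",[tuple(int(v) for v in a[k,322]) for k in range(222,256,2)])
X=np.array([.9975,-.0705]);Y=np.array([.0705,.9975]); O=np.array([514.8,-39.6])+114*X-113.5*Y
D=lambda p:((p-O)@X,(p-O)@Y)
# green terminal strips: direction of the module
g=cv2.inRange(h,(45,120,40),(75,255,255)); g[:, :270]=0; g[:,380:]=0; g[260:]=0
n,l,s,c=cv2.connectedComponentsWithStats(g)
for i in range(1,n):
    if s[i,4]>200:
        x,y,w,hh=s[i,:4]; P=np.array([f(np.mean(np.where(l[v]==i)[0]),v,.044) for v in range(y+4,y+hh-4)]); k=np.polyfit(P[:,1],P[:,0],1)
        print("strip",s[i],"angle to fence",.0705-np.arctan(k[0]), "dock ends",D(f(x+w/2,y,.044)),D(f(x+w/2,y+hh,.044)))
E
```

```text
[290 238   8   9  56] [293.2 241.5]
[348 238  16   9 129] [356.1 241.8]
col 322 rows195+ [(167, 165, 165), (167, 168, 168), (165, 169, 167), (162, 164, 166), (36, 126, 202), (15, 66, 116), (14, 43, 68), (18, 46, 72), (23, 46, 65), (19, 38, 60), (22, 41, 71), (0, 35, 66), (13, 28, 39), (15, 12, 14), (30, 18, 26), (20, 26, 14), (25, 32, 22)]
strip [289 154  16  78 628] angle to fence 0.0006240618576102835 dock ends (np.float64(-77.3517298128475), np.float64(97.3565389918712)) (np.float64(-79.67144883550179), np.float64(3.18449448932007))
strip [348 154  15  78 647] angle to fence 0.005063099061591622 dock ends (np.float64(-11.11148659762841), np.float64(97.30580056335654)) (np.float64(-8.345742975832586), np.float64(3.1059171820303977))
```

```bash
python3 -c "
from bench import *
print(job_done())"
```

```text
the job is handed in; nothing more can be done
None
```

The relay module is in the dock with the latch closed behind it, and the job was handed in shortly after 27 s of the 64 s allowed. I gripped the ridge lightly and slid the module along the bench to the fence. From there I slid it home against the contact block (firm stop, about 28 N) and swung the latch shut by its knob.

**Latch:** my first close stopped about 0.12 rad short because the fingertips met the module. I pushed the knob again with closed fingers, to a firm stop at about 29 N. The last measurement reads about −0.01 to 0 rad, so it is closed.

**Module:** it measures parallel to the fence within about 0.005 rad, with its centre at dock x ≈ −44 mm and y ≈ 50 mm. The ideal is −45 and 52.5, and the 1–2 mm difference is within the calibration error. The firm stops and the earlier side view both say it is home.

**Checks that disagreed or were missing:**
- The top and wrist cameras differed by about 5 mm on where the fence is; the contact forces agreed with the wrist camera.
- The final checks were numbers only, because the picture limit had been reached.
- I did not re-measure the other things on the bench at the end, though nothing in the force readings or pictures suggests any were touched.

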